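# Stand the stoppered conical flasks in their cork holders

### The job

Pick out the three stoppered conical flasks from the other glassware and stand each in the round cork holder of its size: largest flask in the largest holder, then the middle one in the middle holder, then the smallest in the smallest, in that order. Set each down gently, upright and flat on the floor of its holder inside the rim, let go of it before you take the next, and leave the bottles and the beaker standing where they are.

Things in the scene. Friction and masses are not known exactly. Their poses are not given: they have to be found in the camera images.
- flask_small_mid (a point): The smallest of the three conical flasks (clear glass, round base 52 mm across, sides sloping in to a neck 22 mm across with a 26 mm lip, closed by a dark rubber stopper). Loose, 98 mm tall in all: the glass is 80 mm and the round stopper, 28 mm across, stands 18 mm above it and stays in the flask; it is the place to grip from above. The point is on the flask's axis half-way up, 49 mm above its underside and 49 mm below the stopper's top; z points up out of the stopper.
- ring_small_floor (a point): The smallest of the three round cork holders, a fixed shallow dish 92 mm across with a 7 mm wall, 78 mm across inside. Its floor is 4 mm and its rim 12 mm above the table. The point is the centre of its floor, on the upper face (4 mm above the table); z up.
- flask_middle_mid (a point): The middle-sized of the three conical flasks (clear glass, round base 68 mm across, sides sloping in to a neck 26 mm across with a 30 mm lip, closed by a dark rubber stopper). Loose, 128 mm tall in all: the glass is 108 mm and the round stopper, 32 mm across, stands 20 mm above it and stays in the flask; it is the place to grip from above. The point is on the flask's axis half-way up, 64 mm above its underside and 64 mm below the stopper's top; z points up out of the stopper.
- ring_middle_floor (a point): The middle-sized of the three round cork holders, a fixed shallow dish 108 mm across with a 7 mm wall, 94 mm across inside. Its floor is 4 mm and its rim 12 mm above the table. The point is the centre of its floor, on the upper face (4 mm above the table); z up.
- flask_large_mid (a point): The largest of the three conical flasks (clear glass, round base 86 mm across, sides sloping in to a neck 32 mm across with a 36 mm lip, closed by a dark rubber stopper). Loose, 164 mm tall in all: the glass is 142 mm and the round stopper, 38 mm across, stands 22 mm above it and stays in the flask; it is the place to grip from above. The point is on the flask's axis half-way up, 82 mm above its underside and 82 mm below the stopper's top; z points up out of the stopper.
- ring_large_floor (a point): The largest of the three round cork holders, a fixed shallow dish 126 mm across with a 7 mm wall, 112 mm across inside. Its floor is 4 mm and its rim 12 mm above the table. The point is the centre of its floor, on the upper face (4 mm above the table); z up.
- bottle_a_mid (a point): Small clear glass reagent bottle, straight-sided, 54 mm across and 95 mm tall with its flat 34 mm glass stopper. Loose; not to be moved. The point is on its axis half-way up, 47.5 mm above its underside; z up.
- bottle_b_mid (a point): Larger clear glass reagent bottle, straight-sided, 66 mm across and 119 mm tall with its flat 38 mm glass stopper. Loose; not to be moved. The point is on its axis half-way up, 59.5 mm above its underside; z up.
- bottle_amber_mid (a point): Brown glass bottle, straight-sided, 62 mm across and 113 mm tall with its dark rubber stopper (32 mm across). Loose; not to be moved. The point is on its axis half-way up, 56.5 mm above its underside; z up.
- beaker_mid (a point): Empty clear plastic beaker, open at the top, 72 mm across the rim and 85 mm tall. Loose; not to be moved. The point is on its axis half-way up, 42.5 mm above its underside; z up.

How it is judged:
On the way, in this order (a step that is already met when the one before it is completed fails the run):
1. the large flask stands flat in the large holder, let go (horizontal distance between flask_large_mid and ring_large_floor below 0.0145 m and z of flask_large_mid in the frame of ring_large_floor between 0.079 and 0.085 m and angle between flask_large_mid's own z axis and vertical below 0.05 rad and contact force between flask_large and the fingers below 0.05 N and linear speed of flask_large below 0.03 m/s), for 0.2 s.
2. the middle flask stands flat in the middle holder, let go (horizontal distance between flask_middle_mid and ring_middle_floor below 0.0145 m and z of flask_middle_mid in the frame of ring_middle_floor between 0.061 and 0.067 m and angle between flask_middle_mid's own z axis and vertical below 0.05 rad and contact force between flask_middle and the fingers below 0.05 N and linear speed of flask_middle below 0.03 m/s), for 0.2 s.
3. the small flask stands flat in the small holder, let go (horizontal distance between flask_small_mid and ring_small_floor below 0.0145 m and z of flask_small_mid in the frame of ring_small_floor between 0.046 and 0.052 m and angle between flask_small_mid's own z axis and vertical below 0.05 rad and contact force between flask_small and the fingers below 0.05 N and linear speed of flask_small below 0.03 m/s), for 0.2 s.
At the end, for the whole second after the job is handed in: Each of the three flasks stands upright (within 0.05 rad) and flat on the floor of the cork holder of its own size (its axis within 14.5 mm of the holder's, which any flask flat inside its rim is; height within 3 mm), at rest and let go (all of step 1 and all of step 2 and all of step 3); the robot touches nothing.
It fails at once if a bottle or the beaker that is not part of the job is moved by more than 20 mm (distance of any of bottle_a_mid, bottle_b_mid, bottle_amber_mid, beaker_mid from where it was at the start of the episode above 0.02 m).
It fails at once if a flask is tipped over (more than 0.8 rad) (angle between any of flask_small_mid, flask_middle_mid, flask_large_mid's own z axis and vertical above 0.8 rad).
It fails at once if a flask comes down hard into its holder (faster than 0.5 m/s within the last 20 mm, as in a drop) ((horizontal distance between flask_small_mid and ring_small_floor below 0.04 m and z of flask_small_mid in the frame of ring_small_floor below 0.069 m and linear speed of flask_small above 0.5 m/s) or (horizontal distance between flask_middle_mid and ring_middle_floor below 0.04 m and z of flask_middle_mid in the frame of ring_middle_floor below 0.084 m and linear speed of flask_middle above 0.5 m/s) or (horizontal distance between flask_large_mid and ring_large_floor below 0.04 m and z of flask_large_mid in the frame of ring_large_floor below 0.102 m and linear speed of flask_large above 0.5 m/s)).
It also fails if it takes over 86 s, if anything falls off the work surface, if the arm or the gripper's body presses on something with over 40 N, if the wrist force passes 120 N, or if a joint passes its speed limit or range.

### The arm

A 6-joint arm with a two-finger parallel gripper is mounted at the origin on the work surface. World frame = base frame: x ahead of the robot, y to its left, z up, the work surface at z = 0. Lengths are in m, angles in rad, forces in N, time in s.
With the tool pointing down it reaches from about 0.325 to 0.925 m from the base axis. Payload 3.1 kg.
Tool frame: the origin (TCP) lies midway between the tips of the shut fingers; the grasp point (between the pads) lies 19 mm behind it (ctrl.hold_point_z is the z of the grasp point in the tool frame, in m); z points along the fingers, y is the line along which they close (so a half turn about z gives the same grasp; the last joint's range is limited). The gripper opens to 85 mm and grips with 20 to 120 N. Pads are 22 mm wide; open, the fingers measure 114 mm over their backs; the gripper's body (76 mm by 85 mm) begins 54 mm behind the grasp point. The pads swing forward as they close: fully open they stand 13 mm farther back than shut.
Start: joints at [-1.292, 0.217, 1.613, -0, 1.311, -0.112], TCP at [0.238, -0.578, 0.231] pointing down, gripper open.
Joint ranges: [-2.75, 2.75], [-0.78, 2.1], [0.31, 2.55], [-1.13, 4.27], [0.13, 2.63], [-2.58, 2.58]. Speed limits (rad/s): [2.79, 2.79, 3.14, 3.14, 3.14, 3.14].

### API

Orientations are given as a unit quaternion [x, y, z, w].
In Python, from cell import monitor, snapshot, ctrl gives the robot as it stands.
- The arm moves only by the tool step_arm, never from a script. Its argument "rows" is a list of rows, each a list of 4 numbers: the shift along the tool's x, y, z normalised to -1 to 1, where 1 is 40 cm, then the turn about the tool's z normalised to -1 to 1, where 1 is 180 degrees. In form: [[x, y, z, yaw], ...]. A call has 1 to 12 rows; each row is the pose to reach, as a shift and turn from the pose commanded when the call began, along the tool's axes at that moment, turning the shorter way round; what a row does not reach only later rows make up. A row lasts 1/10 s, in which the tool goes at most 50 mm and 8.59 degrees, less where a joint would pass 70% of its speed; a pose out of reach is approached as far as the arm can. A call with a number of a shift or a turn outside -1 to 1 is refused whole. A call with a gripper value outside its range is refused whole. "grip" is the finger opening in mm, from 0 to 85.4, set as the call begins (left out, the last holds). The fingers move at their own pace and stop on an object; "newtons" is the grip in N (left out, the last holds). Time passes only in rows, so rows that repeat a pose let the fingers close. It gives the time, the measured TCP pose, the force, the opening and the grip force at its end, in the units of the state.
- monitor.read_state(): the state, without advancing time (a new reading comes with each control period).
- snapshot(name): name is "scene" or "top" or "wrist"; returns a dict with "color" (400x640x3 uint8, red, green, blue), "mtx" (3x3 intrinsics, pixels), "rvec" (rotation vector, rad) and "tvec" (3), from world to camera coordinates, as OpenCV has them; the wrist camera has in their place "mount" (4x4, takes a point from camera to tool coordinates, whose origin is the TCP and whose axes are the flange's). Camera axes: x right, y down, z forward; pixel columns grow to the right and rows downward; lengths in m; the calibration is good to about 2 mm. A picture is of the moment at which its call begins: read the wrist's pose just before it. There is no depth.
- ctrl.finish_job(): hands the job in; it is judged then, once.
The state is a dict: "time_s": time; "q": joint angles; "dq": joint speeds; "joint_torque": joint torques, N m; "tcp_pos": TCP position; "ee_rot": TCP orientation; "contact_force": force on the tool from outside, world axes, zero at the start; "moment": the same for the moment, N m; "gripper_width": opening from 0.0 (shut) to 1.0 (fully open); "grip_force": force on a finger pad.
Only numpy, scipy, OpenCV 4.12 (cv2) and the standard library are available. Lean on these libraries where they do the work, as an engineer would, in place of code of your own. Each camera call takes 0.05 s, during which the arm holds its last target. There are 200 camera calls.

## Working session

There is one attempt and no reset: what is moved stays moved. The work goes in short steps, Python scripts to look and compute and a tool call to move; the robot and the scene stay as the last step left them, time stands still between calls to the robot, and variables do not carry over. Pictures are saved under pics/ and viewed, at most 14 in all, crops included, and the job is handed in when it is done.

Besides the shell and the picture viewer there is one more tool, called after "Emit:" in YAML: its name, and indented under it one key for each argument. step_arm: Moves the arm, as the interface text tells. Scaled input: -1 to 1 covers 40 cm each way for a shift and 180 degrees each way for a turn. Its arguments: {"type":"object","properties":{"rows":{"type":"array"},"grip":{"type":"number"},"newtons":{"type":"number"}},"required":["rows"]}

```bash
mkdir -p pics; ls; python3 - <<'E'
from cell import monitor,snapshot,ctrl
import cv2
s=monitor.read_state();print(s,ctrl.hold_point_z)
for n in("scene","top"):
    d=snapshot(n);cv2.imwrite(f"pics/{n}0.png",d["color"][:,:,::-1]);print(n,d["mtx"],d["rvec"],d["tvec"])
E
```

```text
pics
{'time_s': 0.0, 'q': array([-1.29217216e+00,  2.17753971e-01,  1.61495104e+00,  1.53990023e-05,
        1.31127536e+00, -1.12175551e-01]), 'dq': array([-3.27022501e-04,  1.66393351e-04,  4.53920581e-04, -4.32504550e-04,
        9.44837885e-05,  3.26236119e-04]), 'joint_torque': array([-1.05070048e-03, -3.96854103e+01, -3.03850937e+01, -1.25830866e-04,
        9.88832151e-03,  2.18981526e-06]), 'tcp_pos': array([ 0.23789269, -0.57707145,  0.22995955]), 'ee_rot': array([ 9.80969798e-01,  1.94156714e-01, -9.18299217e-05, -1.19034586e-03]), 'contact_force': array([-0.38399963,  0.24326227,  1.04131848]), 'moment': array([-0.01145232,  0.01331205, -0.00308874]), 'grip_force': 0.0, 'gripper_width': 1.0005266605076757} -0.0187
scene [[421.69014484   0.         318.45004404]
 [  0.         421.69014484 201.87371257]
 [  0.           0.           1.        ]] [ 2.09436036  0.89535889 -0.42415105] [-0.35702913 -0.14845256  1.73107645]
top [[459.32436778   0.         323.21696058]
 [  0.         459.32436778 203.55264912]
 [  0.           0.           1.        ]] [ 2.16171459 -2.20598467  0.08563555] [-0.00433196  0.51595303  1.18769608]
```

View pics/scene0.png

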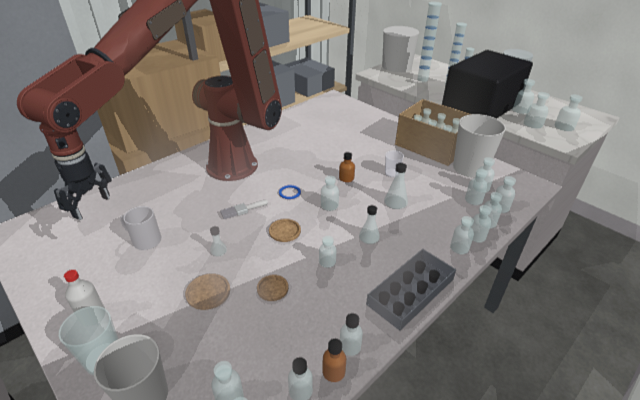

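View pics/top0.png

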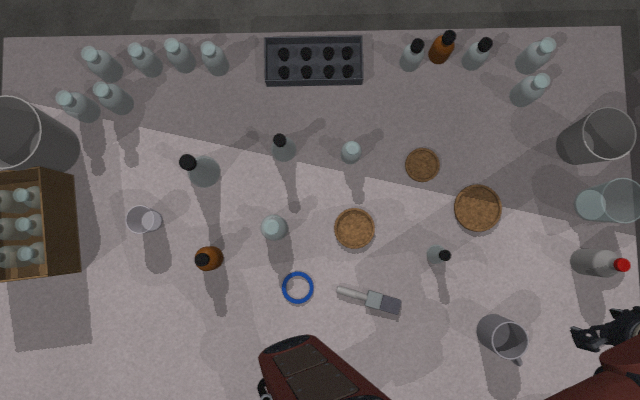

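Top view: the stopper tops are at about large (188,162), middle (280,140) and small (445,256). The holders are at about large (477,208), middle (354,229) and small (422,165). I'll enlarge these to refine them.

```bash
python3 - <<'E'
import cv2,numpy as np
im=cv2.imread("pics/top0.png")
t=[]
for (u,v) in [(188,162),(280,140),(445,256),(477,208),(354,229),(422,165)]:
    c=im[v-30:v+30,u-30:u+30];c=cv2.resize(c,(264,264),interpolation=cv2.INTER_CUBIC)
    for k in range(0,60,10):
        cv2.putText(c,str(u-30+k),(int(k*4.4),8),0,.3,(0,0,255),1);cv2.putText(c,str(v-30+k),(0,int(k*4.4)+4),0,.3,(255,0,0),1)
        c[:, int(k*4.4)]=c[:, int(k*4.4)]//2+60; c[int(k*4.4)]=c[int(k*4.4)]//2+60
    t.append(c)
cv2.imwrite("pics/crops.png",np.vstack([np.hstack(t[:3]),np.hstack(t[3:])]))
E
cat > h.py <<'E'
import numpy as np,cv2
from scipy.spatial.transform import Rotation as R
TOP=(np.array([[459.32436778,0,323.21696058],[0,459.32436778,203.55264912],[0,0,1]]),np.array([2.16171459,-2.20598467,0.08563555]),np.array([-0.00433196,0.51595303,1.18769608]))
SC=(np.array([[421.69014484,0,318.45004404],[0,421.69014484,201.87371257],[0,0,1]]),np.array([2.09436036,0.89535889,-0.42415105]),np.array([-0.35702913,-0.14845256,1.73107645]))
def unp(K,Rm,c,uv,z):
    d=Rm@np.linalg.inv(K)@[uv[0],uv[1],1]; return c+d*(z-c[2])/d[2]
def cam(C,uv,z):
    Rm=cv2.Rodrigues(C[1])[0]; return unp(C[0],Rm.T,-Rm.T@C[2],uv,z)
def proj(C,p): return cv2.projectPoints(np.array([p],float),C[1],C[2],C[0],None)[0].ravel()
def wrist(s,d,uv,z):
    Rt=R.from_quat(s["ee_rot"]).as_matrix();M=d["mount"]
    return unp(d["mtx"],Rt@M[:3,:3],s["tcp_pos"]+Rt@M[:3,3],uv,z)
def go(s,p,yaw_rad=0):
    """rows numbers to bring TCP to p"""
    Rt=R.from_quat(s["ee_rot"]).as_matrix(); return Rt.T@(np.array(p)-s["tcp_pos"])/0.4
E
```

```text
(no output)
```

View pics/crops.png

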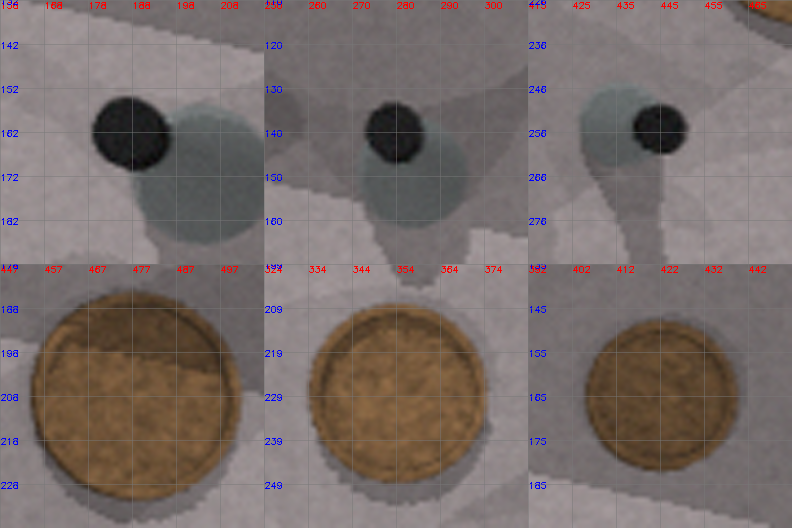

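In the crops, the stopper centres are (187.4,162), (279.8,140) and (445.2,255.3). The holder rim centres are (477.7,207.8), (354.5,228.3) and (422.3,164.8), with widths of 48, 41 and 35 px.

```bash
python3 - <<'E'
from h import *
np.set_printoptions(precision=4,suppress=True)
for n,uv,z in [("L",(187.4,162.1),.160),("M",(279.8,140),.124),("S",(445.2,255.3),.095),("RL",(477.7,207.8),.012),("RM",(354.5,228.3),.012),("RS",(422.3,164.8),.012),("Ba",(351,151),.095),("Bb",(273,227),.119),("am",(202,260),.113),("bk",(150,220),.085),("bkbase",(138,219),0.),("mug",(509,340),.1)]:
    p=cam(TOP,uv,z);print(n,p,np.hypot(p[0],p[1]),proj(SC,p))
for u in((453.8,501.5),(334,374.9),(405,439.7)):print(np.linalg.norm(cam(TOP,(u[0],200),.012)-cam(TOP,(u[1],200),.012)))
E
```

```text
L [0.6086 0.301  0.16  ] 0.6789800309427385 [400.4529 164.9181]
M [0.6645 0.0877 0.124 ] 0.6702773112105673 [371.6047 207.3764]
S [ 0.3772 -0.31    0.095 ] 0.4882552275769817 [214.412  228.1348]
RL [ 0.4968 -0.4231  0.012 ] 0.6525389588393525 [208.1193 287.9542]
RM [ 0.4493 -0.0959  0.012 ] 0.45941651335621186 [284.3636 227.5161]
RS [ 0.6145 -0.2807  0.012 ] 0.675569778890311 [272.5191 284.4832]
Ba [ 0.6396 -0.0862  0.095 ] 0.6453990189438843 [326.6555 236.2666]
Bb [0.4542 0.1073 0.119 ] 0.4666782632001414 [328.7778 178.139 ]
am [0.3787 0.2793 0.113 ] 0.47049261886006755 [346.7443 153.0557]
bk [0.4786 0.4153 0.085 ] 0.6336419800754841 [389.2215 156.4008]
bkbase [0.486 0.479 0.   ] 0.6823625936598988 [398.1833 169.0488]
mug [ 0.1722 -0.4537  0.1   ] 0.48528989456391447 [138.887  216.3087]
0.12638941890964084
0.10826800092846348
0.09190418149037348
```

Emit:
step_arm:
  rows:
    - [0.3, -0.3, -0.1, 0]
    - [0.85, -0.84, -0.15, 0]
    - [0.85, -0.84, -0.15, 0]
    - [0.85, -0.84, -0.15, 0]
    - [0.85, -0.84, -0.15, 0]
    - [0.85, -0.84, -0.15, 0]
    - [0.85, -0.84, -0.15, 0]
    - [0.85, -0.84, -0.15, 0]
    - [0.85, -0.84, -0.15, 0]
    - [0.85, -0.84, -0.15, 0]
    - [0.85, -0.84, -0.15, 0]
    - [0.85, -0.84, -0.15, 0]
  grip: 85
  newtons: 40

```text
time_s: 1.3
tcp_pos: [0.4243, -0.1372, 0.291]
ee_rot: [0.981, 0.195, -0.0, 0.0]
contact_force: [-0.4, 0.4, 0.5]
gripper_width: 1.0
grip_force: 0.0
```

```bash
python3 - <<'E'
from h import *;from cell import *
s=monitor.read_state();print(s["time_s"],s["tcp_pos"],s["q"],go(s,[.6086,.301,.25]))
E
```

```text
1.3 [ 0.42433404 -0.13720085  0.29096599] [-4.69848969e-01 -2.26917084e-01  1.94353073e+00 -7.14856855e-04
  1.42543618e+00  7.08071129e-01] [ 0.84514923 -0.83559735  0.10161549]
```

Emit:
step_arm:
  rows:
    - [0.845, -0.836, 0.1, 0]
    - [0.845, -0.836, 0.1, 0]
    - [0.845, -0.836, 0.1, 0]
    - [0.845, -0.836, 0.1, 0]
    - [0.845, -0.836, 0.1, 0]
    - [0.845, -0.836, 0.1, 0]
    - [0.845, -0.836, 0.1, 0]
    - [0.845, -0.836, 0.1, 0]
    - [0.845, -0.836, 0.1, 0]
    - [0.845, -0.836, 0.1, 0]
    - [0.845, -0.836, 0.1, 0]
    - [0.845, -0.836, 0.1, 0]

```text
time_s: 2.5
tcp_pos: [0.6099, 0.2985, 0.2499]
ee_rot: [0.981, 0.194, -0.001, 0.001]
contact_force: [-0.4, -0.1, 0.2]
gripper_width: 1.0
grip_force: 0.0
```

```bash
python3 - <<'E'
from h import *;from cell import *
s=monitor.read_state();d=snapshot("wrist");print(s["time_s"],s["tcp_pos"],d["mount"])
cv2.imwrite("pics/w1.png",d["color"][:,:,::-1])
# project expected stopper
Rt=R.from_quat(s["ee_rot"]).as_matrix();M=d["mount"]
def pw(p):
    q=M[:3,:3].T@(Rt.T@(np.array(p)-s["tcp_pos"])-M[:3,3]);q=d["mtx"]@q;return q[:2]/q[2]
print(pw([.6086,.301,.164]),pw([.6086,.301,0]))
import pickle;pickle.dump((s,d),open("w1.pkl","wb"))
E
```

```text
2.5 [0.60989126 0.29853536 0.24988438] [[-6.80103154e-04 -9.65197545e-01 -2.61521005e-01  6.48915279e-02]
 [ 9.99999723e-01 -5.77376000e-04 -4.69641312e-04 -4.22195010e-04]
 [ 3.02300690e-04 -2.61521252e-01  9.65197671e-01 -1.43747305e-01]
 [ 0.00000000e+00  0.00000000e+00  0.00000000e+00  1.00000000e+00]]
[318.27300487 208.02136619] [319.45592828 170.7513255 ]
```

View pics/w1.png

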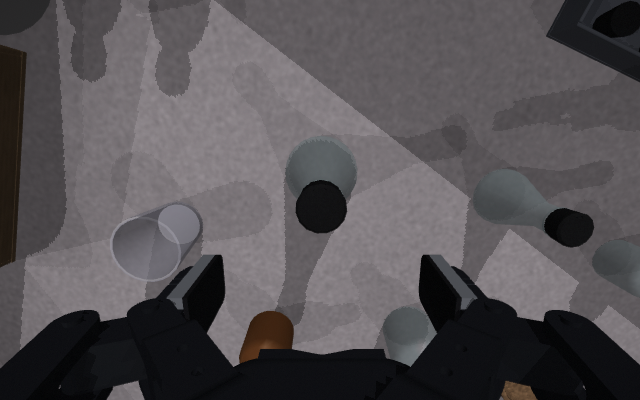

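The large flask's stopper is centred at about (321,207), within 3 px of the prediction. The gap between the fingers is clear.

```bash
python3 - <<'E'
from h import *;from cell import *;import pickle
s,d=pickle.load(open("w1.pkl","rb"))
p=wrist(s,d,(321,207),.162);print(p, wrist(s,d,(568.5,227),.124))
p[2]=.135;print(go(monitor.read_state(),p))
E
```

```text
[0.60954215 0.2992457  0.162     ] [0.66433132 0.08965365 0.124     ]
[ 0.00099144 -0.00317843  0.28850919]
```

Emit:
step_arm:
  rows:
    - [0, -0.003, 0.1, 0]
    - [0, -0.003, 0.18, 0]
    - [0, -0.003, 0.24, 0]
    - [0, -0.003, 0.27, 0]
    - [0, -0.003, 0.288, 0]
    - [0, -0.003, 0.288, 0]
    - [0, -0.003, 0.288, 0]

```text
time_s: 3.25
tcp_pos: [0.6103, 0.3013, 0.1379]
ee_rot: [0.981, 0.194, 0.001, -0.0]
contact_force: [-0.2, 0.1, 0.8]
gripper_width: 0.991
grip_force: 0.0
```

Emit:
step_arm:
  rows:
    - [0, 0, 0, 0]
    - [0, 0, 0, 0]
    - [0, 0, 0, 0]
    - [0, 0, 0, 0]
    - [0, 0, 0, 0]
    - [0, 0, 0, 0]
    - [0, 0, 0, 0]
    - [0, 0, 0, 0]
    - [0, 0, 0, 0]
    - [0, 0, 0, 0]
  grip: 20
  newtons: 50

```text
time_s: 4.25
tcp_pos: [0.6099, 0.3014, 0.1371]
ee_rot: [0.981, 0.194, 0.001, 0.0]
contact_force: [0.7, -1.8, 4.9]
gripper_width: 0.419
grip_force: 50.2
```

Emit:
step_arm:
  rows:
    - [0, 0, -0.03, 0]
    - [0, 0, -0.1, 0]
    - [0, 0, -0.2, 0]
    - [0, 0, -0.3, 0]
    - [0, 0, -0.41, 0]
    - [0, 0, -0.41, 0]
    - [0, 0, -0.41, 0]

```text
time_s: 4.95
tcp_pos: [0.6094, 0.3018, 0.3016]
ee_rot: [0.981, 0.194, 0.001, -0.0]
contact_force: [-0.5, -0.3, -3.1]
gripper_width: 0.419
grip_force: 50.1
```

```bash
python3 - <<'E'
from h import *;from cell import *
s=monitor.read_state();print(s["tcp_pos"],s["contact_force"],s["grip_force"],s["gripper_width"],go(s,[.4968,-.4231,.30]))
E
```

```text
[0.60937548 0.30176802 0.30158117] [-0.48200643 -0.31029516 -3.10460564] 50.12146642923199 0.41941144151456705 [-9.50872399e-01  1.56812753e+00  1.18814198e-03]
```

Emit:
step_arm:
  rows:
    - [-0.02, 0.03, 0, 0]
    - [-0.05, 0.09, 0, 0]
    - [-0.1, 0.165, 0, 0]
    - [-0.16, 0.264, 0, 0]
    - [-0.22, 0.363, 0, 0]
    - [-0.28, 0.462, 0, 0]
    - [-0.34, 0.561, 0, 0]
    - [-0.39, 0.644, 0, 0]
    - [-0.43, 0.71, 0, 0]
    - [-0.46, 0.76, 0, 0]
    - [-0.475, 0.784, 0, 0]
    - [-0.475, 0.784, 0, 0]

```text
time_s: 6.15
tcp_pos: [0.5513, -0.0622, 0.2978]
ee_rot: [0.981, 0.193, -0.002, -0.001]
contact_force: [-0.2, 1.0, -1.6]
gripper_width: 0.42
grip_force: 50.2
```

Emit:
step_arm:
  rows:
    - [-0.02, 0.03, 0, 0]
    - [-0.05, 0.09, 0, 0]
    - [-0.1, 0.165, 0, 0]
    - [-0.16, 0.264, 0, 0]
    - [-0.22, 0.363, 0, 0]
    - [-0.28, 0.462, 0, 0]
    - [-0.34, 0.561, 0, 0]
    - [-0.39, 0.644, 0, 0]
    - [-0.43, 0.71, 0, 0]
    - [-0.46, 0.76, 0, 0]
    - [-0.475, 0.784, 0, 0]
    - [-0.475, 0.784, 0, 0]

```text
time_s: 7.35
tcp_pos: [0.4966, -0.4239, 0.2996]
ee_rot: [0.981, 0.194, -0.0, -0.0]
contact_force: [-0.0, 0.6, -1.5]
gripper_width: 0.417
grip_force: 50.3
```

```bash
python3 - <<'E'
from h import *;from cell import *
s=monitor.read_state();d=snapshot("wrist");print(s["time_s"],s["tcp_pos"],s["contact_force"],s["grip_force"],s["gripper_width"],go(s,[.4968,-.4231,.141]))
cv2.imwrite("pics/w2.png",d["color"][:,:,::-1])
cv2.imwrite("pics/t2.png",cv2.resize(snapshot("top")["color"][130:330,380:600,::-1],None,fx=2.5,fy=2.5))
E
```

```text
7.35 [ 0.4965655  -0.42386185  0.29961504] [-0.04323282  0.61686231 -1.53501761] 50.32938444595857 0.41704003086100994 [ 0.00135895 -0.00118988  0.3965385 ]
```

View pics/w2.png

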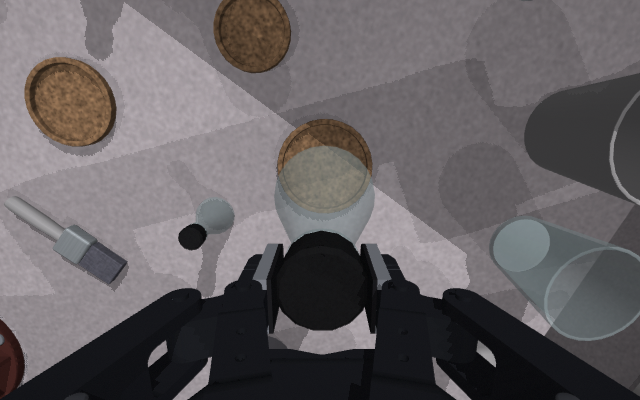

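The held flask hangs centred between the pads, with its stopper at (321,280) and base at about (324,180). The large ring's rim is centred at about (324,166).

```bash
python3 - <<'E'
from h import *;from cell import *
s=monitor.read_state();d=snapshot("wrist")
print("ring",wrist(s,d,(324,166),.012),"base",wrist(s,d,(324,180),.1625),"S",wrist(s,d,(192.5,236.5),.095),"RS",wrist(s,d,(252.5,33.5),.012),"RM",wrist(s,d,(70.5,102),.012))
E
```

```text
ring [ 0.49867779 -0.42396132  0.012     ] base [ 0.50771615 -0.41926055  0.1625    ] S [ 0.37921128 -0.31200448  0.095     ] RS [ 0.61287639 -0.28413491  0.012     ] RM [ 0.45169629 -0.09830534  0.012     ]
```

Emit:
step_arm:
  rows:
    - [0.001, -0.001, 0.05, 0]
    - [0.001, -0.001, 0.14, 0]
    - [0.001, -0.001, 0.22, 0]
    - [0.001, -0.001, 0.28, 0]
    - [0.001, -0.001, 0.31, 0]
    - [0.001, -0.001, 0.33, 0]
    - [0.001, -0.001, 0.34, 0]
    - [0.001, -0.001, 0.34, 0]

```text
time_s: 8.3
tcp_pos: [0.4975, -0.4229, 0.165]
ee_rot: [0.981, 0.194, 0.0, 0.001]
contact_force: [1.0, -0.5, -0.9]
gripper_width: 0.419
grip_force: 50.3
```

Emit:
step_arm:
  rows:
    - [0, 0, 0.015, 0]
    - [0, 0, 0.03, 0]
    - [0, 0, 0.042, 0]
    - [0, 0, 0.05, 0]
    - [0, 0, 0.056, 0]
    - [0, 0, 0.06, 0]
    - [0, 0, 0.06, 0]
    - [0, 0, 0.06, 0]

```text
time_s: 9.1
tcp_pos: [0.4972, -0.423, 0.1411]
ee_rot: [0.981, 0.194, 0.0, 0.0]
contact_force: [-0.3, 0.9, 4.0]
gripper_width: 0.418
grip_force: 50.6
```

Emit:
step_arm:
  rows:
    - [0, 0, 0, 0]
    - [0, 0, 0, 0]
    - [0, 0, 0, 0]
    - [0, 0, 0, 0]
    - [0, 0, 0, 0]
    - [0, 0, 0, 0]
    - [0, 0, 0, 0]
    - [0, 0, 0, 0]
  grip: 85

```text
time_s: 9.9
tcp_pos: [0.4969, -0.4228, 0.1401]
ee_rot: [0.981, 0.194, -0.0, 0.0]
contact_force: [0.1, 0.6, 0.1]
gripper_width: 0.996
grip_force: 0.0
```

Emit:
step_arm:
  rows:
    - [0, 0, -0.03, 0]
    - [0, 0, -0.1, 0]
    - [0, 0, -0.2, 0]
    - [0, 0, -0.3, 0]
    - [0, 0, -0.3, 0]

```text
time_s: 10.4
tcp_pos: [0.5002, -0.4261, 0.2703]
ee_rot: [0.981, 0.194, 0.004, 0.007]
contact_force: [0.0, -0.7, 2.0]
gripper_width: 0.992
grip_force: 0.0
```

```bash
python3 - <<'E'
from h import *;from cell import *
s=monitor.read_state();d=snapshot("wrist");print(s["time_s"],s["tcp_pos"],go(s,[.665,.088,.26]))
cv2.imwrite("pics/w3.png",d["color"][:,:,::-1])
E
```

```text
10.4 [ 0.50015947 -0.42610792  0.27031454] [ 0.87064798 -1.031576    0.01529512]
```

View pics/w3.png

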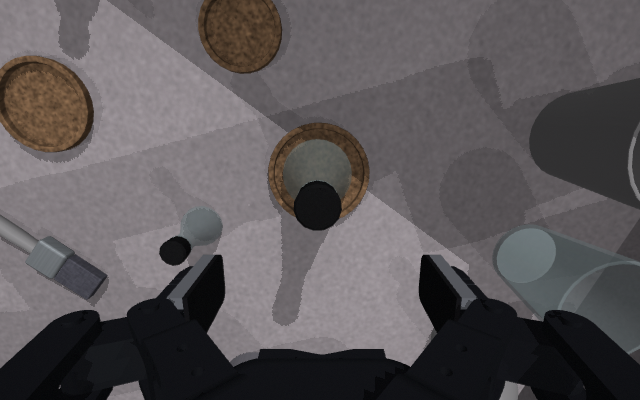

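The large flask stands centred inside its ring: base at about (316,173), ring at (318,172). Next is the middle flask.

Emit:
step_arm:
  rows:
    - [0.05, -0.06, 0, 0]
    - [0.438, -0.51, 0, 0]
    - [0.876, -1.0, 0, 0]
    - [0.876, -1.0, 0, 0]
    - [0.876, -1.0, 0, 0]
    - [0.876, -1.0, 0, 0]
    - [0.876, -1.0, 0, 0]
    - [0.876, -1.0, 0, 0]
    - [0.876, -1.0, 0, 0]
    - [0.876, -1.0, 0, 0]
    - [0.876, -1.0, 0, 0]
    - [0.876, -1.0, 0, 0]

```text
time_s: 11.65
tcp_pos: [0.6686, 0.087, 0.2585]
ee_rot: [0.98, 0.197, -0.001, -0.002]
contact_force: [0.2, -1.1, 1.1]
gripper_width: 0.999
grip_force: 0.0
```

Emit:
step_arm:
  rows:
    - [0, 0, 0.1, 0]
    - [0, 0, 0.1, 0]
    - [0, 0, 0.1, 0]

```text
time_s: 11.95
tcp_pos: [0.6667, 0.0799, 0.2178]
ee_rot: [0.981, 0.194, -0.003, -0.0]
contact_force: [-0.4, -1.1, 0.9]
gripper_width: 0.996
grip_force: 0.0
```

```bash
python3 - <<'E'
from h import *;from cell import *
s=monitor.read_state();d=snapshot("wrist");print(s["time_s"],s["tcp_pos"],go(s,[.6644,.0887,.103]))
cv2.imwrite("pics/w4.png",d["color"][:,:,::-1])
import pickle;pickle.dump((s,d),open("w1.pkl","wb"))
E
```

```text
11.95 [0.66669683 0.07994407 0.21781266] [ 0.00451705 -0.02188376  0.28705401]
```

View pics/w4.png

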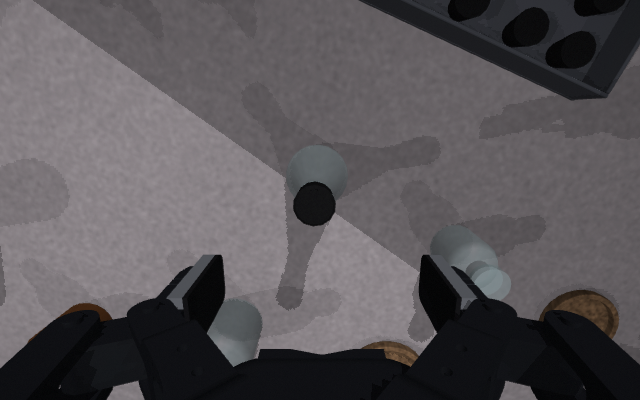

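The middle flask's stopper is at (314,204) and bottle_a's stopper is at (490,282), well clear of the right finger.

```bash
python3 - <<'E'
from h import *;from cell import *;import pickle
s,d=pickle.load(open("w1.pkl","rb"))
p=wrist(s,d,(314,204),.126);print(p)
p[2]=.101;print(go(monitor.read_state(),p))
E
```

```text
[0.66516714 0.08608101 0.126     ]
[-0.00029885 -0.01713771  0.29712508]
```

Emit:
step_arm:
  rows:
    - [0, -0.0165, 0.1, 0]
    - [0, -0.0165, 0.18, 0]
    - [0, -0.0165, 0.24, 0]
    - [0, -0.0165, 0.28, 0]
    - [0, -0.0165, 0.295, 0]
    - [0, -0.0165, 0.295, 0]
    - [0, -0.0165, 0.295, 0]

```text
time_s: 12.7
tcp_pos: [0.6676, 0.0865, 0.1042]
ee_rot: [0.981, 0.194, 0.002, 0.0]
contact_force: [0.4, 0.8, -0.5]
gripper_width: 0.996
grip_force: 0.0
```

Emit:
step_arm:
  rows:
    - [0, 0, 0, 0]
    - [0, 0, 0, 0]
    - [0, 0, 0, 0]
    - [0, 0, 0, 0]
    - [0, 0, 0, 0]
    - [0, 0, 0, 0]
    - [0, 0, 0, 0]
    - [0, 0, 0, 0]
    - [0, 0, 0, 0]
    - [0, 0, 0, 0]
  grip: 15
  newtons: 50

```text
time_s: 13.7
tcp_pos: [0.6667, 0.0865, 0.1029]
ee_rot: [0.981, 0.194, 0.001, 0.0]
contact_force: [1.1, -1.0, 5.4]
gripper_width: 0.353
grip_force: 49.8
```

Emit:
step_arm:
  rows:
    - [0, 0, -0.03, 0]
    - [0, 0, -0.1, 0]
    - [0, 0, -0.2, 0]
    - [0, 0, -0.3, 0]
    - [0, 0, -0.41, 0]
    - [0, 0, -0.41, 0]
    - [0, 0, -0.41, 0]

```text
time_s: 14.4
tcp_pos: [0.6662, 0.0868, 0.2676]
ee_rot: [0.981, 0.194, 0.001, 0.0]
contact_force: [-0.1, -0.4, -1.3]
gripper_width: 0.345
grip_force: 49.5
```

```bash
python3 - <<'E'
from h import *;from cell import *
s=monitor.read_state();print(s["tcp_pos"],s["contact_force"],s["grip_force"],s["gripper_width"],go(s,[.4503,-.0968,.26]))
E
```

```text
[0.66621519 0.08684337 0.26757559] [-0.05303738 -0.43082454 -1.32395888] 49.49985166895203 0.3453596508115485 [-0.67404673  0.21875528  0.01781678]
```

Emit:
step_arm:
  rows:
    - [-0.04, 0.013, 0, 0]
    - [-0.12, 0.039, 0, 0]
    - [-0.2, 0.065, 0, 0]
    - [-0.3, 0.097, 0, 0]
    - [-0.4, 0.13, 0, 0]
    - [-0.5, 0.162, 0, 0]
    - [-0.58, 0.188, 0, 0]
    - [-0.64, 0.208, 0, 0]
    - [-0.674, 0.219, 0, 0]
    - [-0.674, 0.219, 0, 0]
    - [-0.674, 0.219, 0, 0]

```text
time_s: 15.5
tcp_pos: [0.4501, -0.0965, 0.2652]
ee_rot: [0.981, 0.194, -0.0, -0.001]
contact_force: [0.1, -0.2, -1.2]
gripper_width: 0.349
grip_force: 49.5
```

Emit:
step_arm:
  rows:
    - [0, 0, 0.05, 0]
    - [0, 0, 0.14, 0]
    - [0, 0, 0.22, 0]
    - [0, 0, 0.28, 0]
    - [0, 0, 0.31, 0]
    - [0, 0, 0.33, 0]
    - [0, 0, 0.34, 0]
    - [0, 0, 0.34, 0]

```text
time_s: 16.3
tcp_pos: [0.4508, -0.0971, 0.1305]
ee_rot: [0.981, 0.194, 0.0, 0.0]
contact_force: [1.2, 0.0, -0.7]
gripper_width: 0.351
grip_force: 49.5
```

```bash
python3 - <<'E'
from h import *;from cell import *
s=monitor.read_state();d=snapshot("wrist");print(s["time_s"],s["tcp_pos"],s["gripper_width"],go(s,[.4503,-.0968,.107]))
cv2.imwrite("pics/w5.png",d["color"][:,:,::-1])
E
```

```text
16.3 [ 0.45083124 -0.09705097  0.13054353] 0.3505459036077983 [-0.00102958 -0.00111515  0.05885757]
```

View pics/w5.png

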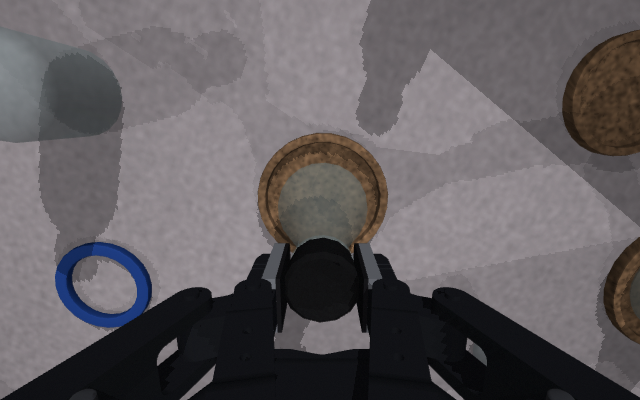

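The flask's base, at about (322,208), sits above the middle ring, whose rim is centred at about (323,198). It is well aligned, so I'll lower it.

Emit:
step_arm:
  rows:
    - [0, 0, 0.015, 0]
    - [0, 0, 0.03, 0]
    - [0, 0, 0.042, 0]
    - [0, 0, 0.05, 0]
    - [0, 0, 0.056, 0]
    - [0, 0, 0.059, 0]
    - [0, 0, 0.059, 0]
    - [0, 0, 0.059, 0]

```text
time_s: 17.15
tcp_pos: [0.4503, -0.0971, 0.1068]
ee_rot: [0.981, 0.194, 0.0, 0.0]
contact_force: [-1.3, -0.5, 2.4]
gripper_width: 0.349
grip_force: 49.7
```

Emit:
step_arm:
  rows:
    - [0, 0, 0, 0]
    - [0, 0, 0, 0]
    - [0, 0, 0, 0]
    - [0, 0, 0, 0]
    - [0, 0, 0, 0]
    - [0, 0, 0, 0]
    - [0, 0, 0, 0]
    - [0, 0, 0, 0]
  grip: 85

```text
time_s: 17.95
tcp_pos: [0.4501, -0.0971, 0.1065]
ee_rot: [0.981, 0.194, 0.0, -0.0]
contact_force: [-0.4, 0.6, 0.7]
gripper_width: 0.997
grip_force: 0.0
```

Emit:
step_arm:
  rows:
    - [0, 0, -0.03, 0]
    - [0, 0, -0.1, 0]
    - [0, 0, -0.2, 0]
    - [0, 0, -0.25, 0]
    - [0, 0, -0.25, 0]
    - [0, 0, -0.25, 0]

```text
time_s: 18.55
tcp_pos: [0.4504, -0.0972, 0.2072]
ee_rot: [0.981, 0.194, 0.001, 0.0]
contact_force: [-0.3, -0.8, -1.0]
gripper_width: 0.997
grip_force: 0.0
```

Emit:
step_arm:
  rows:
    - [-0.371, 0.426, 0, 0]
    - [-0.371, 0.426, 0, 0]
    - [-0.371, 0.426, 0, 0]
    - [-0.371, 0.426, 0, 0]
    - [-0.371, 0.426, 0, 0]
    - [-0.371, 0.426, 0, 0]
    - [-0.371, 0.426, 0, 0]
    - [-0.371, 0.426, 0, 0]

```text
time_s: 19.35
tcp_pos: [0.3775, -0.3096, 0.2052]
ee_rot: [0.981, 0.195, -0.001, -0.001]
contact_force: [0.1, 0.9, 0.4]
gripper_width: 0.995
grip_force: 0.0
```

```bash
python3 - <<'E'
from h import *;from cell import *
s=monitor.read_state();d=snapshot("wrist");print(s["time_s"],s["tcp_pos"],go(s,[.3785,-.311,.072]))
cv2.imwrite("pics/w6.png",d["color"][:,:,::-1])
import pickle;pickle.dump((s,d),open("w1.pkl","wb"))
E
```

```text
19.35 [ 0.37752947 -0.30956318  0.20520293] [0.00103889 0.00520206 0.33299329]
```

View pics/w6.png

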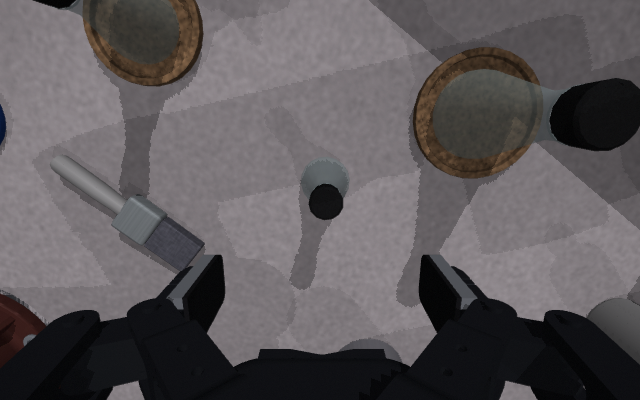

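The middle flask stands within its ring (upper left) and the large flask is still in place. The small flask's stopper is at (325.5,201.5).

```bash
python3 - <<'E'
from h import *;from cell import *;import pickle
s,d=pickle.load(open("w1.pkl","rb"))
p=wrist(s,d,(325.5,201.5),.096);print(p)
p[2]=.072;print(go(monitor.read_state(),p))
E
```

```text
[ 0.37724649 -0.31222744  0.096     ]
[-0.00376452  0.00640337  0.33378947]
```

Emit:
step_arm:
  rows:
    - [-0.002, 0.006, 0.1, 0]
    - [-0.002, 0.006, 0.2, 0]
    - [-0.002, 0.006, 0.27, 0]
    - [-0.002, 0.006, 0.31, 0]
    - [-0.002, 0.006, 0.333, 0]
    - [-0.002, 0.006, 0.333, 0]
    - [-0.002, 0.006, 0.333, 0]

```text
time_s: 20.1
tcp_pos: [0.3788, -0.3137, 0.0741]
ee_rot: [0.981, 0.195, 0.0, 0.001]
contact_force: [-0.1, -0.5, 0.2]
gripper_width: 0.997
grip_force: 0.0
```

Emit:
step_arm:
  rows:
    - [0, 0, 0, 0]
    - [0, 0, 0, 0]
    - [0, 0, 0, 0]
    - [0, 0, 0, 0]
    - [0, 0, 0, 0]
    - [0, 0, 0, 0]
    - [0, 0, 0, 0]
    - [0, 0, 0, 0]
    - [0, 0, 0, 0]
    - [0, 0, 0, 0]
  grip: 12
  newtons: 40

```text
time_s: 21.1
tcp_pos: [0.3783, -0.3139, 0.074]
ee_rot: [0.981, 0.194, 0.0, 0.0]
contact_force: [-0.9, 1.9, 5.6]
gripper_width: 0.303
grip_force: 39.4
```

Emit:
step_arm:
  rows:
    - [0, 0, -0.03, 0]
    - [0, 0, -0.1, 0]
    - [0, 0, -0.2, 0]
    - [0, 0, -0.3, 0]
    - [0, 0, -0.4, 0]
    - [0, 0, -0.5, 0]
    - [0, 0, -0.5, 0]
    - [0, 0, -0.5, 0]

```text
time_s: 21.9
tcp_pos: [0.3784, -0.3142, 0.2747]
ee_rot: [0.981, 0.194, 0.001, 0.001]
contact_force: [0.5, 1.2, -1.1]
gripper_width: 0.304
grip_force: 39.5
```

```bash
python3 - <<'E'
from h import *;from cell import *
s=monitor.read_state();print(s["tcp_pos"],s["contact_force"],s["grip_force"],s["gripper_width"],go(s,[.614,-.282,.27]))
E
```

```text
[ 0.37836073 -0.31415845  0.2747467 ] [ 0.47229405  1.16757571 -1.1061021 ] 39.461990771278316 0.303923434076172 [0.57529879 0.15002409 0.01284831]
```

Emit:
step_arm:
  rows:
    - [0.04, 0.01, 0, 0]
    - [0.11, 0.029, 0, 0]
    - [0.19, 0.05, 0, 0]
    - [0.28, 0.073, 0, 0]
    - [0.37, 0.097, 0, 0]
    - [0.45, 0.117, 0, 0]
    - [0.52, 0.136, 0, 0]
    - [0.56, 0.146, 0, 0]
    - [0.575, 0.15, 0, 0]
    - [0.575, 0.15, 0, 0]
    - [0.575, 0.15, 0, 0]

```text
time_s: 23.0
tcp_pos: [0.6127, -0.2812, 0.2718]
ee_rot: [0.981, 0.194, -0.001, -0.001]
contact_force: [0.2, 0.2, 0.1]
gripper_width: 0.306
grip_force: 39.5
```

Emit:
step_arm:
  rows:
    - [0, 0, 0.05, 0]
    - [0, 0, 0.14, 0]
    - [0, 0, 0.23, 0]
    - [0, 0, 0.31, 0]
    - [0, 0, 0.37, 0]
    - [0, 0, 0.41, 0]
    - [0, 0, 0.43, 0]
    - [0, 0, 0.435, 0]
    - [0, 0, 0.435, 0]

```text
time_s: 23.9
tcp_pos: [0.6141, -0.2821, 0.1005]
ee_rot: [0.981, 0.194, 0.001, 0.001]
contact_force: [0.4, -0.7, -0.4]
gripper_width: 0.304
grip_force: 39.5
```

```bash
python3 - <<'E'
from h import *;from cell import *
s=monitor.read_state();d=snapshot("wrist");print(s["time_s"],s["tcp_pos"],s["gripper_width"],go(s,[.614,-.282,.078]))
cv2.imwrite("pics/w7.png",d["color"][:,:,::-1])
E
```

```text
23.9 [ 0.61411031 -0.28206844  0.10045652] 0.30352995222652857 [-0.0002514 -0.0003468  0.0561406]
```

View pics/w7.png

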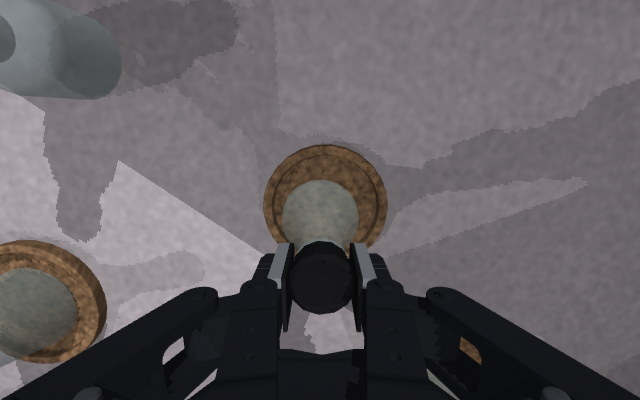

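The small flask's base (320,218) is inside the small ring (325,205), so I'll lower and release it.

Emit:
step_arm:
  rows:
    - [0.003, 0.003, 0.015, 0]
    - [0.003, 0.003, 0.03, 0]
    - [0.003, 0.003, 0.042, 0]
    - [0.003, 0.003, 0.05, 0]
    - [0.003, 0.003, 0.055, 0]
    - [0.003, 0.003, 0.057, 0]
    - [0.003, 0.003, 0.057, 0]
    - [0.003, 0.003, 0.057, 0]

```text
time_s: 24.75
tcp_pos: [0.6155, -0.2819, 0.0781]
ee_rot: [0.981, 0.194, 0.0, -0.0]
contact_force: [-1.9, 2.2, 5.7]
gripper_width: 0.299
grip_force: 40.2
```

Emit:
step_arm:
  rows:
    - [0, 0, 0, 0]
    - [0, 0, 0, 0]
    - [0, 0, 0, 0]
    - [0, 0, 0, 0]
    - [0, 0, 0, 0]
    - [0, 0, 0, 0]
    - [0, 0, 0, 0]
    - [0, 0, 0, 0]
  grip: 85

```text
time_s: 25.55
tcp_pos: [0.6151, -0.2822, 0.0765]
ee_rot: [0.981, 0.194, -0.0, -0.0]
contact_force: [0.8, 0.1, 0.8]
gripper_width: 0.994
grip_force: 0.0
```

Emit:
step_arm:
  rows:
    - [0, 0, -0.03, 0]
    - [0, 0, -0.1, 0]
    - [0, 0, -0.2, 0]
    - [0, 0, -0.3, 0]
    - [0, 0, -0.4, 0]
    - [0, 0, -0.4, 0]
    - [0, 0, -0.4, 0]
    - [0, 0, -0.4, 0]

```text
time_s: 26.35
tcp_pos: [0.6143, -0.2817, 0.2355]
ee_rot: [0.981, 0.194, -0.001, -0.001]
contact_force: [-0.1, 0.7, -0.6]
gripper_width: 0.999
grip_force: 0.0
```

```bash
python3 - <<'E'
from h import *;from cell import *
d=snapshot("wrist")["color"];t=snapshot("scene")["color"][100:350,150:470]
cv2.imwrite("pics/w8.png",np.vstack([cv2.resize(d,(480,300)),cv2.resize(t,(480,300))])[:,:,::-1])
E
```

```text
(no output)
```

View pics/w8.png

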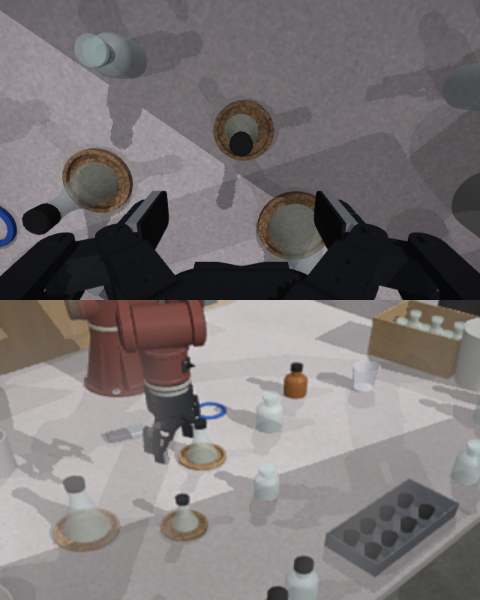

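All three flasks stand upright inside their rings, and the bottles and beaker look undisturbed. The gripper is clear, so I'll hand in.

```bash
python3 -c "
from cell import ctrl
print(ctrl.finish_job())"
```

```text
the job is handed in; nothing more can be done
None
```

I placed the three flasks in their matching cork holders in order (large, middle, small), let go of each and handed the job in at about 26 s; the final pictures show all three upright and the bottles and beaker in place, but the hand-in returned no verdict.

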